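Ready the nut mill: catch tray home, grind selector to the pegged setting

ROBOT

A 7-joint arm with a two-finger parallel gripper is mounted at the origin on the work surface. World frame = base frame: x ahead of the robot, y to its left, z up, the work surface at z = 0. Lengths are in m, angles in degrees, forces in N, time in s.
With the tool pointing down it reaches from about 0.4 to 0.925 m from the base axis. Payload 5.6 kg.
Tool frame: the origin (TCP) lies between the finger pads; the fingertips stand 17 mm ahead of it and the grasp point (between the pads) lies 2 mm behind it (ctrl.finger_overhang is the distance from the TCP to the fingertips, in m); z points along the fingers, y is the line along which they close (so a half turn about z gives the same grasp; the last joint's range is limited). The gripper opens to 85 mm and grips with 20 to 120 N. Pads are 22 mm wide; open, the fingers measure 114 mm over their backs; the gripper's body (76 mm by 85 mm) begins 54 mm behind the grasp point. The pads swing forward as they close: fully open they stand 13 mm farther back than shut.
Start: joints at [72.651, 26.786, -0.665, 91.828, 0.344, 61.387, -3.226], TCP at [0.167, -0.628, 0.248] pointing down, gripper open.
Joint ranges: [-144.91, 144.91], [-17.63, 115.5], [-89.93, 88.59], [15.96, 139.68], [-74.01, 254.01], [8.47, 105.57], [-167.45, 167.45]. Speed limits (degrees/s): [147.25, 147.25, 180, 180, 180, 180, 180].

INTERFACE

Orientations are given as [roll, pitch, yaw] about the fixed x, y, z axes, in that order (R = Rz(yaw) Ry(pitch) Rx(roll)).
In Python, from plant import monitor, eyes, order, ctrl gives the robot as it stands.
- The arm moves only by the tool arm_command, never from a script. Its argument "targets" is a list of rows, each an object with "hand": the closure, from -1 (fully open) to 1 (shut), so that 0 is half open; "translation": the shift along the tool's x, y, z in cm, a list of three; "spin": the turn about the tool's z in rad. In form: [{"hand": hand, "translation": [tx, ty, tz], "spin": spin}, ...]. A call has 1 to 20 rows; each row shifts and turns the commanded pose from where the row before left it, along the tool's axes as they then stand; what a row does not reach is not made up. A row lasts 1/8 s, in which the tool goes at most 62.5 mm and 10.7 degrees, less where a joint would pass 70% of its speed; a pose out of reach is approached as far as the arm can. A call with a gripper value outside its range is refused whole. The fingers move at their own pace and stop on an object; "newtons" is the grip in N (left out, the last holds). Time passes only in rows, so rows that do not move let the fingers close. It gives the time, the measured TCP pose, the force, the opening and the grip force at its end, in the units of the state.
- monitor.sense(): the state, without advancing time (a new reading comes with each control period).
- eyes.read_camera(name): name is "scene" or "top"; returns a dict with "pixels" (400x640x3 uint8, red, green, blue), "K" (3x3 intrinsics, pixels), "origin" and "orientation" of the camera in the world. Camera axes: x right, y up, looking along -z (the intrinsics and any distortion apply to the point x, -y, -z); pixel columns grow to the right and rows downward; lengths in m; the calibration is good to about 2 mm. A picture is of the moment at which its call begins. There is no depth.
- order.hand_in(): hands the job in; it is judged then, once.
The state is a dict: "t": time; "joint_positions": joint angles; "dq": joint speeds; "tau": joint torques, N m; "eef_pos": TCP position; "tcp_rot": TCP orientation; "wrist_force": force on the tool from outside, world axes, zero at the start; "ft_torque": the same for the moment, N m; "width": opening from 0.0 (shut) to 1.0 (fully open); "gripper_force": force on a finger pad.
Only numpy, scipy, OpenCV 4.12 (cv2) and the standard library are available. Lean on these libraries where they do the work, as an engineer would, in place of code of your own. Each camera call takes 0.05 s, during which the arm holds its last target. There are 200 camera calls.

TASK

Get the nut mill ready to grind: the open steel catch tray was pushed under the low display rack the wrong way round, handle inwards; take it out and slide it gently, narrow end first, into the bay under the mill until it is fully home with its handle sticking out. Then turn the mill's selector knob so that it clicks into the setting marked by the tall steel peg, its white-striped nose pointing at the peg, and let go. Do not ram the tray, and leave the carton and the other things on the counter where they stand.

Things in the scene. Friction and masses are not known exactly. Their poses are not given: they have to be found in the camera images.
- tray_center (a point): Catch tray (0.18 to 0.35 kg): steel open-topped box 130 mm long (x), 45 high, tapered in plan from 62 mm wide at its handle end (-x) to 54 at its narrow end (+x). This point: its centre, half-way up (22.5 mm); x points from handle end to narrow end. Starts on the counter in one of the rack's two lanes, handle inwards, the last 60 to 80 mm of its narrow end sticking out to the robot.
- tray_handle (a point): Grip point of the tray's handle: an upright steel fin 12 mm thick (across y), 37 mm long (x), from 10 to 40 mm over the tray's underside, standing out of the middle of the wide end wall. The point is 85 mm behind the tray's centre (tray x = -85 mm), 25 mm over its underside; the fin ends at tray x = -102 mm. Axes as the tray's.
- bay (a point): Middle of the mouth of the fixed white nut mill's tray bay, on the counter; x points into the bay, z up. A tunnel 60 mm high, tapering like the tray (67 mm wide at the mouth, 60 at the end), with a stop 111 mm in. Fully home the tray's narrow end is at the stop, its centre 46 mm inside the mouth on the bay's axis, x along x; 20 mm of the box and the handle stand out.
- mill_deck (a point): Point on the mill's flat deck, 68 mm over the counter, straight above the mouth of the bay; axes as the bay's. The chassis under the deck runs from x = 0 to 240 mm, y = -210 to +60 mm. On it stand the selector knob (axis at x = 75, y = -130 mm) and the tower with the hopper (x over 80 mm, y -60 to +65 mm, up to 285 mm over the counter).
- selector (a joint): Selector angle, rad, growing clockwise seen from above. Eight click settings 0.628 (36 degrees) apart from 0 to 4.398, end stops there. Nose points to the mill's -x at 2.199. A sprung ball pulls it into the nearest setting (about 0.1 to 0.2 N m to click over). Starts in a middle setting (1.885 or 2.513); the marked one is 2 to 4 clicks away, the short way round from nose to peg.
- selector_grip (a point): On the selector's axis, 104 mm over the counter, where to grip. Black knob: skirt 68 mm across, upright grip bar 16 mm thick (across this frame's y), 11 to 53 mm over the deck, from x = -38 mm (the nose: 10 mm thick beyond x = -24 mm; white stripe on top, on this half only) to x = +26 mm. The frame turns with the knob; its -x is where the nose points.
- mark_top (a point): Top centre of the tall steel peg (16 mm across, 14 mm high) that stands on the deck at the wanted setting, 56 mm from the knob's axis. The other seven settings have flat steel studs 8 mm across and 3 mm high.
- rack_front (a point): Low fixed wooden display rack: a board 290 mm wide (y), 200 deep (x), underside 56 and top 66 mm over the counter, two open lanes beneath at y = +67 and -67 mm. This point: middle of its front edge, at counter height; x points into the rack. Trays of vegetables stand on it from x = 75 mm on, to about 135 mm high.
- carton: Closed cardboard carton 140 x 56 x 45 mm in the rack's other lane; origin under its centre. To be left alone.
- mug: White mug, 76 mm across the rim, 88 mm high, its handle at its +y; origin under its centre. To be left alone.
- jar: Amber jar 58 mm across, 95 mm high, standing in front of the mill; origin under its centre. To be left alone.
- bottle: Green bottle 56 mm across, 170 mm high; origin under its centre. To be left alone.
- price_sign: Blank chalkboard price sign in a red frame on a wooden foot, 120 mm wide (y), 95 mm high; origin under the foot. To be left alone.
- tomato: Tomato 68 mm across, 51 mm high, left of the bay's mouth; origin under its centre. To be left alone.
- garlic: Garlic bulb 54 mm across, 62 mm high, in front of the rack; origin under its centre. To be left alone.
- onion: Red onion 62 mm across, 62 mm high; origin under its centre. To be left alone.
Mind the look-alikes: they are no part of the job. What is shaped like the part that bears tray_center but orange is not meant.

How it is judged (in metres and radians):
On the way, in this order (a step that is already met when the one before it is completed fails the run):
1. the tray is fully home in the mill's bay, handle outwards, and let go (x of tray_center in the frame of bay between 0.036 and 0.055 m and y of tray_center in the frame of bay between -0.01 and 0.01 m and x of tray_handle in the frame of bay below -0.02 m and height (world z) of tray_center below 0.03 m and angle between tray_center's own z axis and vertical below 0.08 rad and contact force between the fingers and tray below 0.1 N), for 0.2 s.
2. the selector is in the setting marked by the tall peg (x of mark_top in the frame of selector_grip below -0.045 m and y of mark_top in the frame of selector_grip between -0.008 and 0.008 m and velocity of joint selector between -0.1 and 0.1 rad/s), for 0.2 s.
At the end, for the whole second after the job is handed in: The tray is flat in the bay, its centre 36 to 55 mm inside the mouth (home is 46 mm) and within 10 mm of the bay's axis, handle outwards, at rest; the selector rests with its nose at the tall peg (within 8 mm sideways at the peg, about 8 degrees); the robot has let go of both (all of step 1 and all of step 2 and linear speed of tray below 0.02 m/s and contact force between the fingers and selector below 0.1 N); the robot touches nothing.
It fails at once if a bystander is shifted by more than 25 mm (distance of any of carton, mug, jar, bottle, price_sign, tomato, garlic, onion from where it was at the start of the episode above 0.025 m).
It fails at once if a bystander is tipped over (angle between any of carton, mug, jar, bottle, price_sign, tomato, garlic, onion's own z axis and vertical above 0.5 rad).
It fails at once if the tray is rammed into the mill (over 40 N) (contact force between tray and mill above 40 N).
It also fails if it takes over 72 s, if anything falls off the work surface, if the arm or the gripper's body presses on something with over 40 N, if the wrist force passes 120 N, or if a joint passes its speed limit or range.

## Working session

There is one attempt and no reset: what is moved stays moved. The work goes in short steps, Python scripts to look and compute and a tool call to move; the robot and the scene stay as the last step left them, time stands still between calls to the robot, and variables do not carry over. Pictures are saved under pics/ and viewed, at most 10 in all, crops included, and the job is handed in when it is done.

Besides the shell and the picture viewer there is one more tool, called after "Request:" in YAML: its name, and indented under it one key for each argument. arm_command: Moves the arm, as the interface text tells. Its arguments: {"type":"object","properties":{"targets":{"type":"array"},"newtons":{"type":"number"}},"required":["targets"]}

```bash
mkdir -p pics; python3 - <<'E'
from plant import monitor, eyes, order, ctrl
import cv2, numpy as np
print(monitor.sense())
print(ctrl.finger_overhang)
for n in("scene","top"):
    c=eyes.read_camera(n); cv2.imwrite(f"pics/{n}0.png",c["pixels"][...,::-1]); print(n,{k:v for k,v in c.items() if k!="pixels"})
E
```

```text
{'t': 0.0, 'joint_positions': array([72.65077652, 26.83587416, -0.66609373, 91.88148664,  0.34379308,
       61.38746747, -3.22475543]), 'dq': array([ 0.05357912,  0.06483848,  0.04367064, -0.06307756,  0.01165571,
        0.03211777,  0.03589377]), 'tau': array([-3.46612733e-04, -5.32379508e+01,  2.13183771e-02, -2.51303387e+01,
        1.15105533e-02,  7.82294461e-03,  1.10541652e-05]), 'eef_pos': array([ 0.16678779, -0.62768094,  0.24733566]), 'tcp_rot': array([-1.79897373e+02,  6.60210734e-03,  1.48840163e+01]), 'wrist_force': array([ 0.16099479, -0.13177462, -0.29170302]), 'ft_torque': array([ 0.0059302 , -0.04800404,  0.01680292]), 'gripper_force': 0.0, 'width': 1.0021980381392859}
0.017
scene {'K': array([[410.1487535 ,   0.        , 318.90342288],
       [  0.        , 410.1487535 , 200.20621051],
       [  0.        ,   0.        ,   1.        ]]), 'origin': array([ 1.34625423, -0.35400545,  0.75891197]), 'orientation': array([55.810725  , -0.88519588, 68.77256399])}
top {'K': array([[452.45382143,   0.        , 311.56366895],
       [  0.        , 452.45382143, 204.64694364],
       [  0.        ,   0.        ,   1.        ]]), 'origin': array([0.39014465, 0.01208364, 1.32096863]), 'orientation': array([  2.52829682,  -0.63544501, -89.80217673])}
```

View pics/scene0.png

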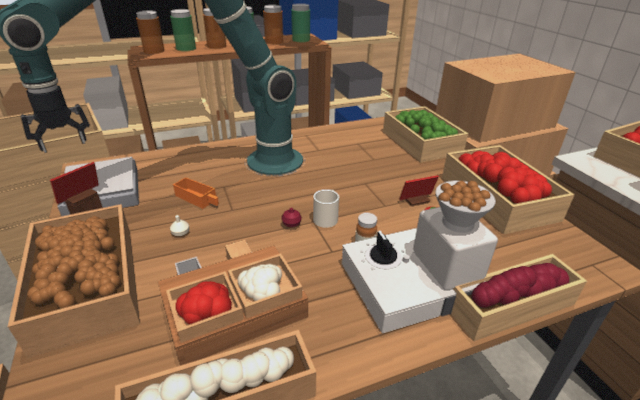

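View pics/top0.png

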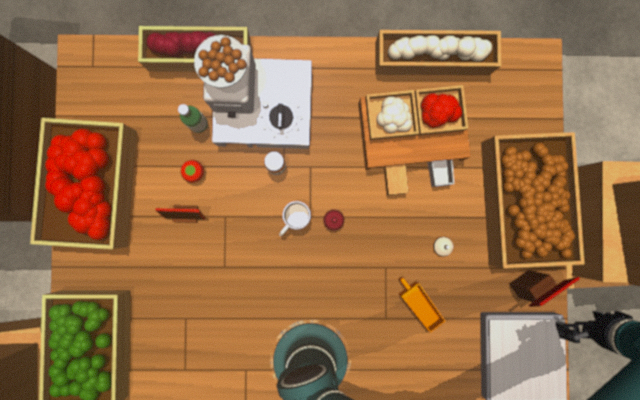

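Candidates for the tray: the steel box sticking out of the rack, top (442,173), scene (188,266); the orange box, top (420,303), scene (195,192), which is the decoy; and the carton, top (397,180), scene (238,248). I choose the grey one. Knob: top (281,117). Mill bay mouth: about top (232,145). Next is a close crop.

```bash
cat > h.py <<'E'
import numpy as np, cv2
from scipy.spatial.transform import Rotation as R
def rays(c,uv):
    uv=np.atleast_2d(np.array(uv,float)); K=c["K"]
    d=np.c_[(uv[:,0]-K[0,2])/K[0,0],-(uv[:,1]-K[1,2])/K[1,1],-np.ones(len(uv))]
    return R.from_euler('xyz',c["orientation"],degrees=True).apply(d)
def plane(c,uv,z):
    d=rays(c,uv); o=c["origin"]; return o+d*((z-o[2])/d[:,2])[:,None]
def proj(c,p):
    q=R.from_euler('xyz',c["orientation"],degrees=True).inv().apply(np.atleast_2d(p)-c["origin"]); K=c["K"]
    return np.c_[K[0,2]+K[0,0]*q[:,0]/-q[:,2],K[1,2]-K[1,1]*q[:,1]/-q[:,2]]
def two(c1,u1,c2,u2):
    d1,d2=rays(c1,u1)[0],rays(c2,u2)[0]; d1/=np.linalg.norm(d1); d2/=np.linalg.norm(d2)
    s=np.linalg.lstsq(np.c_[d1,-d2],c2["origin"]-c1["origin"],rcond=None)[0]
    a,b=c1["origin"]+s[0]*d1,c2["origin"]+s[1]*d2
    return (a+b)/2,np.linalg.norm(a-b)
E
python3 - <<'E'
import cv2,numpy as np
t=cv2.imread("pics/top0.png");s=cv2.imread("pics/scene0.png")
f=lambda im,x,y,w,h:cv2.resize(im[y:y+h,x:x+w],(400,300),interpolation=cv2.INTER_CUBIC)
a=np.vstack([np.hstack([f(t,200,70,120,90),f(t,360,130,120,90)]),np.hstack([f(s,335,200,120,90),f(s,150,200,120,90)])])
cv2.imwrite("pics/crop1.png",a)
E
```

```text
(no output)
```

View pics/crop1.png

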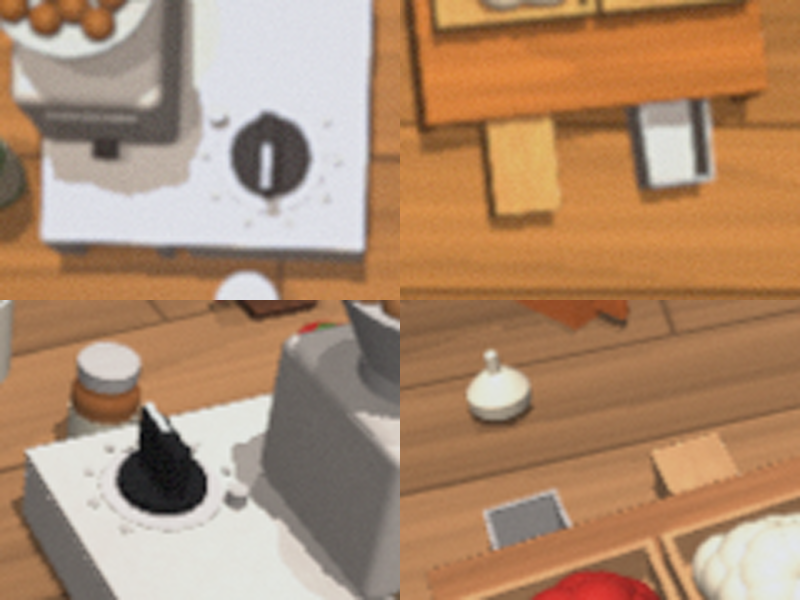

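The crop confirms the steel open tray on the right, with its narrow end at top (432..454,186), beside the carton at (397,180). The knob is at top (281,117) with its stripe pointing toward the robot. The tall peg is at top (266,106), scene (406,257). The next step is to measure with masks and two views.

```bash
cat > m.py <<'E'
from plant import eyes
import pickle
from h import *
c={n:eyes.read_camera(n) for n in("top","scene")}; pickle.dump(c,open("c0.pkl","wb"))
T,S=c["top"],c["scene"]; np.set_printoptions(precision=4,suppress=True)
def hand(n,u1,u2): print(n,*two(T,u1,S,u2))
hand("peg",(265.7,106),(406.1,257)); hand("tray +y corner",(432,186.6),(197.4,257.3)); hand("tray -y corner",(453.8,184.6),(175.8,263.3))
hand("deck -y front corner",(308.8,145),(343,245)) if 0 else None
im=T["pixels"].astype(int); hsv=cv2.cvtColor(T["pixels"],cv2.COLOR_RGB2HSV)
# deck: bright, low saturation
m=((hsv[...,1]<45)&(hsv[...,2]>175)).astype(np.uint8); m[:55]=0;m[150:]=0;m[:,:205]=0;m[:,320:]=0
def sub(im1,u,v,du,dv,n=8):  # subpixel strongest edge along direction
    s=np.arange(-n,n+.01,.25); p=cv2.remap(im1.astype(np.float32),(u+s*du).astype(np.float32)[None],(v+s*dv).astype(np.float32)[None],cv2.INTER_LINEAR)[0]
    g=np.abs(np.gradient(cv2.GaussianBlur(p[None],(0,0),2)[0])); k=g.argmax(); return u+s[k]*du,v+s[k]*dv
sat=hsv[...,1].astype(np.float32)
front=np.array([sub(sat,u,143,0,1,6) for u in range(220,306,4)])
right=np.array([sub(sat,310,v,1,0,6) for v in range(64,140,4)])
def fit(p): return cv2.fitLine(p.astype(np.float32),cv2.DIST_HUBER,0,.01,.01).ravel()
for z in(.068,):
    F=plane(T,front,z)[:,:2];G=plane(T,right,z)[:,:2]
    f,g=fit(F),fit(G); print("front",f,"right",g, "yaw f",np.degrees(np.arctan2(-f[0],f[1]))%180,"yaw g",np.degrees(np.arctan2(g[1],g[0])))
    s=np.linalg.solve(np.c_[f[:2],-g[:2]],g[2:]-f[2:]); print("corner",f[2:]+s[0]*f[:2], 'resid',np.std((F-f[2:])@[-f[1],f[0]]),np.std((G-g[2:])@[-g[1],g[0]]))
# knob black
k=(hsv[...,2]<95).astype(np.uint8); k[:90]=0;k[145:]=0;k[:,:262]=0;k[:,302:]=0
n,l,st,ce=cv2.connectedComponentsWithStats(k); print("dark",st[1:],ce[1:])
ks=(cv2.cvtColor(S["pixels"],cv2.COLOR_RGB2GRAY)<60).astype(np.uint8); ks[:,:365]=0; ks[:,402:]=0; ks[:225]=0; ks[275:]=0
n,l,st,ce=cv2.connectedComponentsWithStats(ks); print("dark S",st[1:],ce[1:])
# stripe
w=((hsv[...,2]>150)).astype(np.uint8); w[:110]=0;w[129:]=0;w[:,:275]=0;w[:,287:]=0
ys,xs=np.nonzero(w); print("stripe px",list(zip(xs,ys)))
# rack front edge
print("deck px corner world check",plane(T,(213.5,142),.068))
E
python3 m.py
```

```text
peg [0.7199 0.1289 0.0772] 0.0048785576617443715
tray +y corner [ 0.4994 -0.3471  0.038 ] 0.0037267819957613906
tray -y corner [ 0.5057 -0.4045  0.0417] 0.003912350468175246
front [0.0652 0.9979 0.6077 0.1169] right [ 0.9997 -0.0232  0.7334  0.0017] yaw f 176.26251 yaw g -1.3307049
corner [0.6004 0.0048] resid 0.0028330092441269635 0.00041497687238486395
dark [[270 105  22  24 339]] [[280.9469 116.0383]]
dark S [[371 233  26  31 497]] [[383.0946 251.5553]]
stripe px [(np.int64(279), np.int64(113)), (np.int64(280), np.int64(113)), (np.int64(279), np.int64(114)), (np.int64(280), np.int64(114)), (np.int64(279), np.int64(115)), (np.int64(280), np.int64(115)), (np.int64(281), np.int64(115)), (np.int64(278), np.int64(116)), (np.int64(279), np.int64(116)), (np.int64(280), np.int64(116)), (np.int64(281), np.int64(116)), (np.int64(279), np.int64(117)), (np.int64(280), np.int64(117)), (np.int64(281), np.int64(117)), (np.int64(278), np.int64(118)), (np.int64(279), np.int64(118)), (np.int64(280), np.int64(118)), (np.int64(281), np.int64(118)), (np.int64(278), np.int64(119)), (np.int64(279), np.int64(119)), (np.int64(280), np.int64(119)), (np.int64(278), np.int64(120)), (np.int64(279), np.int64(120)), (np.int64(280), np.int64(120)), (np.int64(278), np.int64(121)), (np.int64(279), np.int64(121)), (np.int64(280), np.int64(121)), (np.int64(278), np.int64(122)), (np.int64(279), np.int64(122)), (np.int64(280), np.int64(122)), (np.int64(278), np.int64(123)), (np.int64(279), np.int64(123)), (np.int64(280), np.int64(123)), (np.int64(278), np.int64(124)), (np.int64(279), np.int64(124)), (np.int64(280), np.int64(124)), (np.int64(278), np.int64(125)), (np.int64(279), np.int64(125)), (np.int64(280), np.int64(125)), (np.int64(275), np.int64(128)), (np.int64(276), np.int64(128)), (np.int64(286), np.int64(128))]
deck px corner world check [[0.6189 0.2719 0.068 ]]
```

```bash
python3 - <<'E'
import pickle
from h import *
c=pickle.load(open("c0.pkl","rb"));T,S=c["top"],c["scene"]; np.set_printoptions(precision=4,suppress=True)
t=lambda x,y:(200+x/3.3333,70+y/3.3333); s=lambda x,y:(335+x/3.3333,200+(y-300)/3.3333)
print("stripe top",plane(T,[t(267,145),t(265,188)],.121)); print("stripe scene",plane(S,[s(147,405),s(177,448)],.121))
print("knob top",plane(T,[t(270,157)],.075)); print("peg",plane(T,[t(219,120)],.082),plane(S,[s(237,490)],.082))
print("studs top",plane(T,[t(*p) for p in[(206,158),(247,222),(286,224),(318,202),(339,149)]],.071)); print("studs scene",plane(S,[s(*p) for p in[(110,450),(90,473),(98,506),(125,530),(224,473),(196,455)]],.071))
# front edge: 50% level
g=cv2.cvtColor(T["pixels"],cv2.COLOR_RGB2GRAY).astype(np.float32); hsv=cv2.cvtColor(T["pixels"],cv2.COLOR_RGB2HSV)
E=[]
for u in range(216,306,2):
    col=g[132:156,u]; k=np.argmax(col<145); E.append((u,132+k-1+(col[k-1]-145)/(col[k-1]-col[k])))
print(np.array(E)[::4].T)
E=np.array(E); P=plane(T,E,.068)[:,:2]; f=cv2.fitLine(P.astype(np.float32),cv2.DIST_HUBER,0,.01,.01).ravel(); print(f,np.degrees(np.arctan2(-f[0],f[1])),np.std((P-f[2:])@[-f[1],f[0]]))
f8=lambda im,x,y,w,h:cv2.resize(im[y:y+h,x:x+w,::-1],(400,400),interpolation=cv2.INTER_LANCZOS4)
cv2.imwrite("pics/crop2.png",np.hstack([f8(T["pixels"],258,92,44,44),f8(S["pixels"],360,222,50,50)]))
E
```

```text
stripe top [[0.687  0.084  0.121 ]
 [0.6522 0.0854 0.121 ]]
stripe scene [[0.6553 0.0863 0.121 ]
 [0.7068 0.083  0.121 ]]
knob top [[0.6883 0.0842 0.075 ]]
peg [[0.7174 0.1263 0.082 ]] [[0.725  0.1279 0.082 ]]
studs top [[0.6881 0.1379 0.071 ]
 [0.6344 0.1033 0.071 ]
 [0.6329 0.0707 0.071 ]
 [0.6516 0.0441 0.071 ]
 [0.6964 0.0268 0.071 ]]
studs scene [[0.6409 0.0672 0.071 ]
 [0.6596 0.0408 0.071 ]
 [0.6945 0.0302 0.071 ]
 [0.7239 0.0372 0.071 ]
 [0.6948 0.1365 0.071 ]
 [0.6691 0.127  0.071 ]]
[[216.     224.     232.     240.     248.     256.     264.     272.
  280.     288.     296.     304.    ]
 [142.18   142.1017 142.3962 142.931  143.2727 143.3137 143.5172 144.0816
  144.1636 144.2745 144.5882 145.1373]]
[0.0271 0.9996 0.6163 0.1654] -1.5516526 0.00039178512673124926
```

View pics/crop2.png

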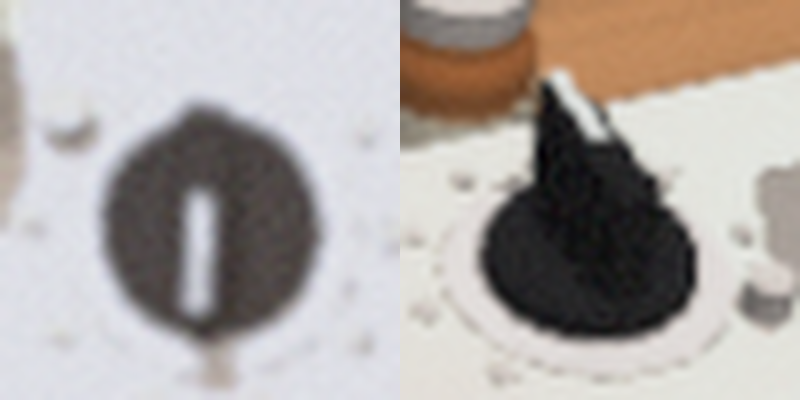

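Crop 2 shows the stripe on the nose from (200,190) to (197,310), so it points toward the robot. The peg is at (72,132), up and to the left. That is about 125° clockwise from the nose, at the last setting. Mill yaw is about -1.5°, bay mouth about (0.617,0.214), knob axis about (0.689,0.083). Next I refine the tray and rack and list the bystanders' positions.

```bash
python3 - <<'E'
import pickle
from h import *
c=pickle.load(open("c0.pkl","rb"));T,S=c["top"],c["scene"]; np.set_printoptions(precision=4,suppress=True)
t=lambda x,y:(360+(x-400)/3.3333,130+y/3.3333); s=lambda x,y:(150+(x-400)/3.3333,200+(y-300)/3.3333)
P=plane(T,[t(640,188),t(713,182),t(632,108),t(705,100)],.045);print("tray top",P)
print("tray scene",plane(S,[s(558,491),s(486,511)],.045))
ang=lambda v:np.degrees(np.arctan2(v[1],v[0]))
print(ang(P[2]-P[0]),ang(P[3]-P[1]),ang(P[0]-P[1])-90)
r=plane(T,[t(425,128),t(764,96)],.066);print("rack front corners",r,ang(r[0]-r[1])-90)
print("carton front",plane(T,[t(493,215),t(555,212)],.045))
for n,p,z in(("jar",(275,161),.095),("tomato",(191,170),.04),("mug",(297,216),.088),("onion",(334,219),.04),("garlic",(444,246),.04),("bottle",(185,110),.17)):print(n,plane(T,p,z)[0,:2])
E
```

```text
tray top [[ 0.4997 -0.3433  0.045 ]
 [ 0.5051 -0.4057  0.045 ]
 [ 0.5681 -0.3371  0.045 ]
 [ 0.5753 -0.3996  0.045 ]]
tray scene [[ 0.5066 -0.349   0.045 ]
 [ 0.5106 -0.4024  0.045 ]]
5.2414807844297515 4.982487352602609 4.944134135323793
rack front corners [[ 0.5475 -0.1574  0.066 ]
 [ 0.5758 -0.4426  0.066 ]] 5.6825701221962674
carton front [[ 0.4761 -0.2179  0.045 ]
 [ 0.4789 -0.2707  0.045 ]]
jar [0.5628 0.0986]
tomato [0.5437 0.3403]
mug [0.4135 0.0382]
onion [ 0.4063 -0.0656]
garlic [ 0.331  -0.3774]
bottle [0.6825 0.3246]
```

Request:
arm_command:
  targets:
    - {"hand": -1, "translation": [0, 0, 0], "spin": 0.172}
    - {"hand": -1, "translation": [3.9, -2.2, 0], "spin": 0}
    - {"hand": -1, "translation": [3.9, -2.2, 0], "spin": 0}
    - {"hand": -1, "translation": [3.9, -2.2, 0], "spin": 0}
    - {"hand": -1, "translation": [3.9, -2.2, 0], "spin": 0}
    - {"hand": -1, "translation": [3.9, -2.2, 0], "spin": 0}
    - {"hand": -1, "translation": [3.9, -2.2, 0], "spin": 0}
    - {"hand": -1, "translation": [3.9, -2.2, 0], "spin": 0}
    - {"hand": -1, "translation": [3.9, -2.2, 0], "spin": 0}
    - {"hand": -1, "translation": [3.9, -2.2, 0], "spin": 0}
    - {"hand": -1, "translation": [3.9, -2.2, 0], "spin": 0}
    - {"hand": -1, "translation": [0, 0, 4], "spin": 0}
    - {"hand": -1, "translation": [0, 0, 4], "spin": 0}
    - {"hand": -1, "translation": [0, 0, 0], "spin": 0}
    - {"hand": -1, "translation": [0, 0, 0], "spin": 0}

```text
t: 2.08
eef_pos: [0.5368, -0.3755, 0.1697]
tcp_rot: [179.9, -0.1, 5.0]
wrist_force: [0.1, 0.6, 0.3]
width: 1.0
gripper_force: 0.0
```

Request:
arm_command:
  targets:
    - {"hand": -1, "translation": [0, -0.2, 4], "spin": 0}
    - {"hand": -1, "translation": [0, 0, 4], "spin": 0}
    - {"hand": -1, "translation": [0, 0, 2.5], "spin": 0}
    - {"hand": -1, "translation": [0, 0, 2], "spin": 0}
    - {"hand": -1, "translation": [0, 0, 1.8], "spin": 0}
    - {"hand": -1, "translation": [0, 0, 0], "spin": 0}

```text
t: 2.82
eef_pos: [0.5356, -0.3727, 0.0245]
tcp_rot: [-180.0, 0.1, 5.0]
wrist_force: [0.1, -0.2, 0.8]
width: 0.997
gripper_force: 0.0
```

```bash
python3 - <<'E'
from plant import eyes,monitor
import cv2,numpy as np
T=eyes.read_camera("top")["pixels"];S=eyes.read_camera("scene")["pixels"]
f=lambda im,x,y,w,h:cv2.resize(im[y:y+h,x:x+w,::-1],(400,300),interpolation=cv2.INTER_CUBIC)
cv2.imwrite("pics/g1.png",np.hstack([f(T,380,120,120,90),f(S,130,200,120,90)])); print(monitor.sense()["eef_pos"])
E
```

```text
[ 0.53654463 -0.37324627  0.02600504]
```

View pics/g1.png

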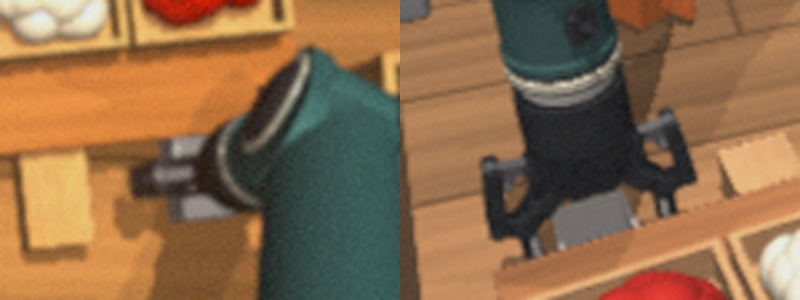

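The fingers straddle the tray's narrow end, which is at scene crop (590,220). Closing.

Request:
arm_command:
  newtons: 45
  targets:
    - {"hand": 1, "translation": [0, 0, 0], "spin": 0}
    - {"hand": 1, "translation": [0, 0, 0], "spin": 0}
    - {"hand": 1, "translation": [0, 0, 0], "spin": 0}
    - {"hand": 1, "translation": [0, 0, 0], "spin": 0}
    - {"hand": 1, "translation": [0, 0, 0], "spin": 0}
    - {"hand": 1, "translation": [0, 0, 0], "spin": 0}
    - {"hand": 1, "translation": [0, 0, -0.2], "spin": 0}
    - {"hand": 1, "translation": [-1, 0, 0], "spin": 0}
    - {"hand": 1, "translation": [-2, 0, 0], "spin": 0}
    - {"hand": 1, "translation": [-2, 0, 0], "spin": 0}

```text
t: 4.18
eef_pos: [0.485, -0.377, 0.0268]
tcp_rot: [-180.0, 0.0, 5.0]
wrist_force: [1.1, 0.0, -2.4]
width: 0.651
gripper_force: 48.3
```

Request:
arm_command:
  newtons: 80
  targets:
    - {"hand": 1, "translation": [-2, 0, 0], "spin": 0}
    - {"hand": 1, "translation": [-2, 0, 0], "spin": 0}
    - {"hand": 1, "translation": [-2, 0, 0], "spin": 0}
    - {"hand": 1, "translation": [-0.7, 0, 0], "spin": 0}
    - {"hand": 1, "translation": [0, 0, 0], "spin": 0}
    - {"hand": 1, "translation": [0, 0, -2], "spin": 0}
    - {"hand": 1, "translation": [0, 0, -3], "spin": 0}
    - {"hand": 1, "translation": [0, 0, -4], "spin": 0}
    - {"hand": 1, "translation": [0, 0, -4], "spin": 0}
    - {"hand": 1, "translation": [0, 0, -4], "spin": 0}
    - {"hand": 1, "translation": [0, 0, -4], "spin": 0}
    - {"hand": 1, "translation": [0, 0, 0], "spin": 0}

```text
t: 5.68
eef_pos: [0.4218, -0.384, 0.242]
tcp_rot: [179.6, -0.4, 5.1]
wrist_force: [0.2, -0.6, -4.6]
width: 0.646
gripper_force: 85.6
```

```bash
python3 - <<'E'
from plant import eyes,monitor
import cv2,numpy as np
T=eyes.read_camera("top")["pixels"];S=eyes.read_camera("scene")["pixels"]
f=lambda im,x,y,w,h:cv2.resize(im[y:y+h,x:x+w,::-1],(400,300),interpolation=cv2.INTER_CUBIC)
cv2.imwrite("pics/g2.png",np.hstack([f(T,360,110,200,150),f(S,90,110,200,150)])); print(monitor.sense()["eef_pos"])
E
```

```text
[ 0.41946839 -0.38256835  0.23749367]
```

View pics/g2.png

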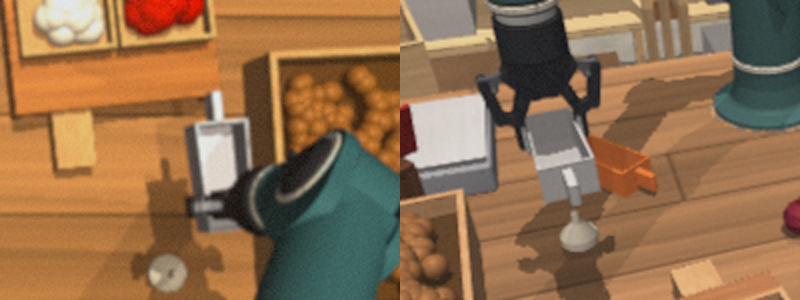

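The tray is held level with its handle inward at crop (215,105), and clear of the rack. Next: turn it half round.

Request:
arm_command:
  targets:
    - {"hand": 1, "translation": [0, 0, 0], "spin": -0.178}
    - {"hand": 1, "translation": [0, 0, 0], "spin": -0.178}
    - {"hand": 1, "translation": [0, 0, 0], "spin": -0.178}
    - {"hand": 1, "translation": [0, 0, 0], "spin": -0.178}
    - {"hand": 1, "translation": [0, 0, 0], "spin": -0.178}
    - {"hand": 1, "translation": [0, 0, 0], "spin": -0.178}
    - {"hand": 1, "translation": [0, 0, 0], "spin": -0.178}
    - {"hand": 1, "translation": [0, 0, 0], "spin": -0.178}
    - {"hand": 1, "translation": [0, 0, 0], "spin": -0.178}
    - {"hand": 1, "translation": [0, 0, 0], "spin": -0.178}
    - {"hand": 1, "translation": [0, 0, 0], "spin": -0.178}
    - {"hand": 1, "translation": [0, 0, 0], "spin": -0.178}
    - {"hand": 1, "translation": [0, 0, 0], "spin": -0.178}
    - {"hand": 1, "translation": [0, 0, 0], "spin": -0.178}
    - {"hand": 1, "translation": [0, 0, 0], "spin": -0.178}
    - {"hand": 1, "translation": [0, 0, 0], "spin": -0.178}
    - {"hand": 1, "translation": [0, 0, 0], "spin": -0.178}
    - {"hand": 1, "translation": [0, 0, 0], "spin": 0}
    - {"hand": 1, "translation": [0, 0, 0], "spin": 0}

```text
t: 8.15
eef_pos: [0.4191, -0.3828, 0.2363]
tcp_rot: [179.9, -0.1, 178.2]
wrist_force: [-0.2, 0.1, -1.8]
width: 0.644
gripper_force: 85.5
```

Request:
arm_command:
  targets:
    - {"hand": 1, "translation": [-0.75, 4, 0], "spin": 0}
    - {"hand": 1, "translation": [-0.75, 4, 0], "spin": 0}
    - {"hand": 1, "translation": [-0.75, 4, 0], "spin": 0}
    - {"hand": 1, "translation": [-0.75, 4, 0], "spin": 0}
    - {"hand": 1, "translation": [-0.75, 4, 0], "spin": 0}
    - {"hand": 1, "translation": [-0.75, 4, 0], "spin": 0}
    - {"hand": 1, "translation": [-0.75, 4, 0], "spin": 0}
    - {"hand": 1, "translation": [-0.75, 4, 0], "spin": 0}
    - {"hand": 1, "translation": [-0.75, 4, 0], "spin": 0}
    - {"hand": 1, "translation": [-0.75, 4, 0], "spin": 0}
    - {"hand": 1, "translation": [-0.75, 4, 0], "spin": 0}
    - {"hand": 1, "translation": [-0.75, 4, 0], "spin": 0}
    - {"hand": 1, "translation": [-0.75, 4, 0], "spin": 0}
    - {"hand": 1, "translation": [-0.75, 4, 0], "spin": 0}
    - {"hand": 1, "translation": [-0.75, 4, 0], "spin": 0}
    - {"hand": 1, "translation": [0, 0, 0], "spin": 0}
    - {"hand": 1, "translation": [0, 0, 0], "spin": 0}

```text
t: 10.28
eef_pos: [0.5484, 0.213, 0.2367]
tcp_rot: [-179.9, -0.0, 178.4]
wrist_force: [-0.0, -0.7, -3.5]
width: 0.644
gripper_force: 86.1
```

Request:
arm_command:
  targets:
    - {"hand": 1, "translation": [0, 0.2, 4], "spin": 0}
    - {"hand": 1, "translation": [0, 0, 4], "spin": 0}
    - {"hand": 1, "translation": [0, 0, 4], "spin": 0}
    - {"hand": 1, "translation": [0, 0, 4], "spin": 0}
    - {"hand": 1, "translation": [0, 0, 2], "spin": 0}
    - {"hand": 1, "translation": [0, 0, 1], "spin": 0}
    - {"hand": 1, "translation": [0, 0, 0.5], "spin": 0}
    - {"hand": 1, "translation": [0, 0, 0.5], "spin": 0}
    - {"hand": 1, "translation": [0, 0, 0.4], "spin": 0}
    - {"hand": 1, "translation": [0, 0, 0.3], "spin": 0}
    - {"hand": 1, "translation": [0, 0, 0], "spin": 0}

```text
t: 11.65
eef_pos: [0.5486, 0.2155, 0.0302]
tcp_rot: [-180.0, -0.0, 178.4]
wrist_force: [-0.1, 0.8, -3.1]
width: 0.643
gripper_force: 86.2
```

Request:
arm_command:
  targets:
    - {"hand": 1, "translation": [0, 0, 0.3], "spin": 0}
    - {"hand": 1, "translation": [0, 0, 0.15], "spin": 0}
    - {"hand": 1, "translation": [0, 0, 0], "spin": 0}
    - {"hand": -1, "translation": [0, 0, 0], "spin": 0}
    - {"hand": -1, "translation": [0, 0, 0], "spin": 0}
    - {"hand": -1, "translation": [0, 0, 0], "spin": 0}
    - {"hand": -1, "translation": [0, 0, 0], "spin": 0}
    - {"hand": -1, "translation": [0, 0, -2], "spin": 0}
    - {"hand": -1, "translation": [0, 0, -4], "spin": 0}
    - {"hand": -1, "translation": [0, 0, -4], "spin": 0}
    - {"hand": -1, "translation": [4, 0, -2], "spin": 0}
    - {"hand": -1, "translation": [4, 0, 0], "spin": 0}
    - {"hand": -1, "translation": [4, 0, 0], "spin": 0}
    - {"hand": -1, "translation": [0, 0, 0], "spin": 0}

```text
t: 13.4
eef_pos: [0.4262, 0.2191, 0.147]
tcp_rot: [-179.9, 0.0, 178.6]
wrist_force: [1.3, -0.7, -0.4]
width: 0.999
gripper_force: 0.0
```

```bash
python3 - <<'E'
from plant import eyes,monitor
import cv2,numpy as np,pickle
c={n:eyes.read_camera(n) for n in("top","scene")};pickle.dump(c,open("c1.pkl","wb"));T=c["top"]["pixels"];S=c["scene"]["pixels"]
f=lambda im,x,y,w,h:cv2.resize(im[y:y+h,x:x+w,::-1],(400,400),interpolation=cv2.INTER_CUBIC)
cv2.imwrite("pics/g3.png",np.hstack([f(T,180,110,100,100),f(S,330,120,160,160)])); print(monitor.sense()["eef_pos"])
E
```

```text
[0.42947394 0.21902194 0.14694131]
```

View pics/g3.png

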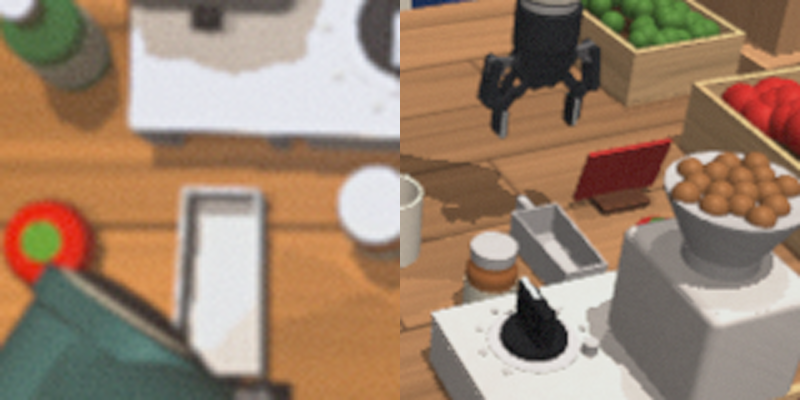

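```bash
python3 - <<'E'
import pickle
from h import *
c=pickle.load(open("c1.pkl","rb"));T,S=c["top"],c["scene"]; np.set_printoptions(precision=4,suppress=True)
t=lambda x,y:(180+x/4,110+y/4); s=lambda x,y:(330+(x-400)/2.5,120+y/2.5)
P=plane(T,[t(185,190),t(264,190),t(175,310),t(266,372)],.045);print(P,P[:2].mean(0))
print(plane(S,[s(603,265),s(567,280),s(517,207)],.045), plane(S,[s(527,202)],.04))
print("dark feet",plane(T,[t(172,138),t(281,143)],.0),plane(T,[t(172,138),t(281,143)],.06))
E
```

```text
[[0.5791 0.24   0.045 ]
 [0.5794 0.1842 0.045 ]
 [0.494  0.2461 0.045 ]
 [0.4505 0.1816 0.045 ]] [0.5793 0.2121 0.045 ]
[[0.5823 0.237  0.045 ]
 [0.5921 0.1843 0.045 ]
 [0.4446 0.1995 0.045 ]] [[0.4327 0.2203 0.04  ]]
dark feet [[0.6241 0.2581 0.    ]
 [0.6208 0.1782 0.    ]] [[0.6135 0.2469 0.06  ]
 [0.6104 0.1707 0.06  ]]
```

Tray is down straight, with its narrow end at (0.579,0.213). The gripper is above the handle; next is descending and gripping it.

Request:
arm_command:
  newtons: 40
  targets:
    - {"hand": -0.2, "translation": [0.2, -0.2, 4], "spin": 0}
    - {"hand": -0.2, "translation": [0, 0, 3], "spin": 0}
    - {"hand": -0.2, "translation": [0, 0, 2], "spin": 0}
    - {"hand": -0.2, "translation": [0, 0, 2], "spin": 0}
    - {"hand": -0.2, "translation": [0, 0, 1], "spin": 0}
    - {"hand": -0.2, "translation": [0, 0, 0], "spin": 0}
    - {"hand": 1, "translation": [0, 0, 0], "spin": 0}
    - {"hand": 1, "translation": [0, 0, 0], "spin": 0}
    - {"hand": 1, "translation": [0, 0, 0], "spin": 0}
    - {"hand": 1, "translation": [0, 0, 0], "spin": 0}
    - {"hand": 1, "translation": [0, 0, 0], "spin": 0}
    - {"hand": 1, "translation": [0, 0, 0], "spin": 0}

```text
t: 15.0
eef_pos: [0.4272, 0.2173, 0.0265]
tcp_rot: [180.0, 0.1, 178.4]
wrist_force: [-0.5, -0.6, 6.4]
width: 0.133
gripper_force: 40.4
```

Request:
arm_command:
  targets:
    - {"hand": 1, "translation": [-0.5, 0, 0], "spin": 0}
    - {"hand": 1, "translation": [-1, 0, 0], "spin": 0}
    - {"hand": 1, "translation": [-1, 0, 0], "spin": 0}
    - {"hand": 1, "translation": [-1, 0, 0], "spin": 0}
    - {"hand": 1, "translation": [-0.7, 0, 0], "spin": 0}
    - {"hand": 1, "translation": [-0.7, 0, 0], "spin": 0}
    - {"hand": 1, "translation": [-0.7, 0, 0], "spin": 0}
    - {"hand": 1, "translation": [-0.7, 0, 0], "spin": 0}

```text
t: 16.0
eef_pos: [0.4872, 0.2162, 0.0265]
tcp_rot: [-180.0, -0.2, 178.5]
wrist_force: [-8.5, -0.0, 12.8]
width: 0.13
gripper_force: 41.4
```

Request:
arm_command:
  targets:
    - {"hand": 1, "translation": [0, 0, -0.1], "spin": 0}
    - {"hand": 1, "translation": [0, 0, 0], "spin": 0}

```text
t: 16.25
eef_pos: [0.4894, 0.2151, 0.0266]
tcp_rot: [180.0, -0.0, 178.4]
wrist_force: [-0.1, 1.5, -0.7]
width: 0.136
gripper_force: 39.5
```

Request:
arm_command:
  targets:
    - {"hand": 1, "translation": [-0.5, 0, 0], "spin": 0}
    - {"hand": 1, "translation": [-0.5, 0, 0], "spin": 0}
    - {"hand": 1, "translation": [-0.5, 0, 0], "spin": 0}
    - {"hand": 1, "translation": [-0.5, 0, 0], "spin": 0}

```text
t: 16.75
eef_pos: [0.5101, 0.2143, 0.0266]
tcp_rot: [-180.0, -0.0, 178.4]
wrist_force: [-0.9, -0.0, -0.6]
width: 0.135
gripper_force: 39.4
```

Request:
arm_command:
  targets:
    - {"hand": 1, "translation": [-0.6, 0, 0], "spin": 0}
    - {"hand": 1, "translation": [-0.6, 0, 0], "spin": 0}
    - {"hand": 1, "translation": [-0.6, 0, 0], "spin": 0}
    - {"hand": 1, "translation": [-0.6, 0, 0], "spin": 0}
    - {"hand": 1, "translation": [-0.6, 0, 0], "spin": 0}
    - {"hand": 1, "translation": [-0.6, 0, 0], "spin": 0}
    - {"hand": 1, "translation": [0, 0, 0], "spin": 0}

```text
t: 17.62
eef_pos: [0.5466, 0.2141, 0.0269]
tcp_rot: [179.9, 0.1, 178.4]
wrist_force: [1.1, 2.8, -3.2]
width: 0.133
gripper_force: 39.2
```

Request:
arm_command:
  targets:
    - {"hand": 1, "translation": [-0.5, 0, 0], "spin": 0}
    - {"hand": 1, "translation": [-0.5, 0, 0], "spin": 0}
    - {"hand": 1, "translation": [-0.4, 0, 0], "spin": 0}
    - {"hand": 1, "translation": [-0.4, 0, 0], "spin": 0}
    - {"hand": 1, "translation": [-0.2, 0, 0], "spin": 0}
    - {"hand": 1, "translation": [-0.2, 0, 0], "spin": 0}

```text
t: 18.38
eef_pos: [0.5667, 0.2143, 0.0268]
tcp_rot: [179.9, -0.1, 178.5]
wrist_force: [-4.3, 4.9, -0.4]
width: 0.132
gripper_force: 39.5
```

Request:
arm_command:
  targets:
    - {"hand": 1, "translation": [-0.15, 0.1, 0], "spin": 0}
    - {"hand": 1, "translation": [-0.15, 0, 0], "spin": 0}
    - {"hand": 1, "translation": [-0.15, 0, 0], "spin": 0}
    - {"hand": 1, "translation": [-0.15, 0, 0], "spin": 0}

```text
t: 18.88
eef_pos: [0.5732, 0.2145, 0.0268]
tcp_rot: [180.0, -0.0, 178.4]
wrist_force: [-4.1, 4.4, -1.1]
width: 0.133
gripper_force: 39.4
```

Request:
arm_command:
  targets:
    - {"hand": 1, "translation": [-0.1, 0.1, 0], "spin": 0}
    - {"hand": 1, "translation": [-0.15, 0, 0], "spin": 0}
    - {"hand": 1, "translation": [-0.15, 0, 0], "spin": 0}

```text
t: 19.25
eef_pos: [0.5754, 0.2146, 0.0266]
tcp_rot: [-179.9, -0.2, 178.4]
wrist_force: [-13.6, 1.1, 5.4]
width: 0.132
gripper_force: 40.3
```

Request:
arm_command:
  targets:
    - {"hand": 1, "translation": [-0.1, 0, 0], "spin": 0}
    - {"hand": 1, "translation": [0, 0, 0], "spin": 0}

```text
t: 19.5
eef_pos: [0.5754, 0.2146, 0.0266]
tcp_rot: [-179.9, -0.3, 178.4]
wrist_force: [-12.4, -0.4, 5.8]
width: 0.134
gripper_force: 40.4
```

Request:
arm_command:
  targets:
    - {"hand": 1, "translation": [0.15, 0, 0], "spin": 0}
    - {"hand": -0.2, "translation": [0, 0, 0], "spin": 0}
    - {"hand": -0.2, "translation": [0, 0, 0], "spin": 0}
    - {"hand": -0.2, "translation": [0, 0, 0], "spin": 0}
    - {"hand": -0.2, "translation": [0, 0, 0], "spin": 0}
    - {"hand": -0.2, "translation": [0, 0, -2], "spin": 0}
    - {"hand": -0.2, "translation": [0, 0, -4], "spin": 0}
    - {"hand": -0.2, "translation": [0, 0, -4], "spin": 0}
    - {"hand": -0.2, "translation": [3, 0, -4], "spin": 0}
    - {"hand": -0.2, "translation": [3, -2, -4], "spin": 0}
    - {"hand": -0.2, "translation": [3, -4, 0], "spin": 0}
    - {"hand": -0.2, "translation": [3, -4, 0], "spin": 0}
    - {"hand": -0.2, "translation": [0, -3, 0], "spin": 0}
    - {"hand": -0.2, "translation": [0, 0, 0], "spin": 0}

```text
t: 21.25
eef_pos: [0.4536, 0.0858, 0.2078]
tcp_rot: [-179.9, 0.1, 178.2]
wrist_force: [1.1, 0.6, -0.1]
width: 0.6
gripper_force: 0.0
```

```bash
python3 - <<'E'
from plant import eyes,monitor
import cv2,numpy as np,pickle
c={n:eyes.read_camera(n) for n in("top","scene")};pickle.dump(c,open("c2.pkl","wb"));T=c["top"]["pixels"];S=c["scene"]["pixels"]
f=lambda im,x,y,w,h:cv2.resize(im[y:y+h,x:x+w,::-1],(400,400),interpolation=cv2.INTER_CUBIC)
cv2.imwrite("pics/g4.png",np.hstack([f(T,200,80,100,100),f(S,355,210,70,70)])); print(monitor.sense()["eef_pos"])
E
```

```text
[0.45399642 0.08851364 0.20777709]
```

View pics/g4.png

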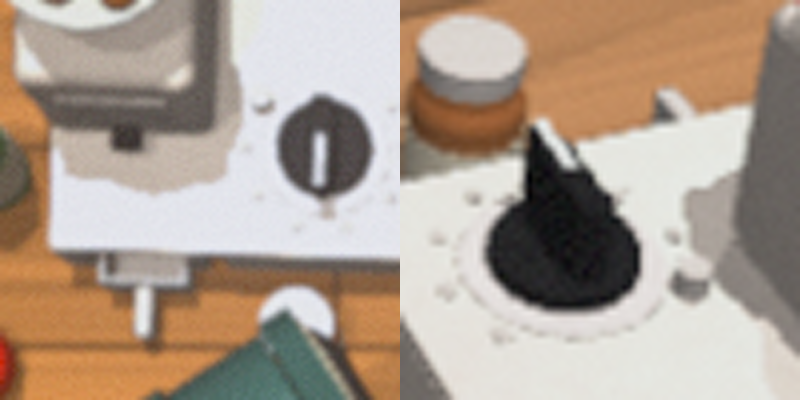

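The tray is home: handle pointing out at top crop (145,320), wide wall at (145,285). Knob is unchanged, stripe (318,130)–(318,185), peg (263,105). Moving over the knob.

Request:
arm_command:
  targets:
    - {"hand": -0.2, "translation": [-4, 0, 0], "spin": 0}
    - {"hand": -0.2, "translation": [-4, 0, 0], "spin": 0}
    - {"hand": -0.2, "translation": [-4, 0, 0], "spin": 0}
    - {"hand": -0.2, "translation": [-4, 0.3, 0], "spin": 0}
    - {"hand": -0.2, "translation": [-4, 0, 0], "spin": 0}
    - {"hand": -0.2, "translation": [-3.4, 0, 2], "spin": 0}
    - {"hand": -0.2, "translation": [0, 0, 2], "spin": 0}
    - {"hand": -0.2, "translation": [0, 0, 0], "spin": 0}
    - {"hand": -0.2, "translation": [0, 0, 0], "spin": 0}

```text
t: 22.48
eef_pos: [0.687, 0.0857, 0.1676]
tcp_rot: [180.0, 0.0, 178.5]
wrist_force: [-0.3, -0.8, 0.9]
width: 0.605
gripper_force: 0.0
```

```bash
python3 - <<'E'
import pickle
from h import *
c=pickle.load(open("c2.pkl","rb"));T,S=c["top"],c["scene"]; np.set_printoptions(precision=4,suppress=True)
t=lambda x,y:(200+x/4,80+y/4); s=lambda x,y:(355+(x-400)/5.714,210+y/5.714)
print("handle end",plane(T,[t(145,336)],.04),"wall",plane(T,[t(145,287)],.045))
print("skirt top",plane(T,[t(325,147)],.077),"scene",plane(S,[s(563,255)],.075))
print("bar/stripe",plane(S,[s(540,122),s(578,170)],.121),plane(T,[t(318,186),t(318,130)],.121))
print("peg",plane(T,[t(263,105)],.082),plane(S,[s(690,278)],.082),two(T,t(263,105),S,s(690,278)))
E
```

```text
handle end [[0.5615 0.2124 0.04  ]] wall [[0.5957 0.212  0.045 ]]
skirt top [[0.6889 0.0834 0.077 ]] scene [[0.6914 0.0845 0.075 ]]
bar/stripe [[0.6551 0.0875 0.121 ]
 [0.6898 0.0871 0.121 ]] [[0.6519 0.0854 0.121 ]
 [0.6897 0.0856 0.121 ]]
peg [[0.7167 0.1261 0.082 ]] [[0.7299 0.124  0.082 ]] (array([0.7203, 0.1289, 0.0721]), np.float64(0.0041115684486742665))
```

Request:
arm_command:
  newtons: 40
  targets:
    - {"hand": -0.2, "translation": [-0.2, -0.1, 2.5], "spin": 0}
    - {"hand": -0.2, "translation": [0, 0, 2], "spin": 0}
    - {"hand": -0.2, "translation": [0, 0, 1], "spin": 0}
    - {"hand": -0.2, "translation": [0, 0, 0.8], "spin": 0}
    - {"hand": -0.2, "translation": [0, 0, 0], "spin": 0}
    - {"hand": 1, "translation": [0, 0, 0], "spin": 0}
    - {"hand": 1, "translation": [0, 0, 0], "spin": 0}
    - {"hand": 1, "translation": [0, 0, 0], "spin": 0}
    - {"hand": 1, "translation": [0, 0, 0], "spin": 0}
    - {"hand": 1, "translation": [0, 0, 0], "spin": 0}

```text
t: 23.72
eef_pos: [0.6899, 0.084, 0.1045]
tcp_rot: [180.0, 0.1, 178.4]
wrist_force: [-0.3, 1.5, 5.1]
width: 0.178
gripper_force: 41.8
```

Request:
arm_command:
  newtons: 60
  targets:
    - {"hand": 1, "translation": [0, 0, 0], "spin": 0.12}
    - {"hand": 1, "translation": [0, 0, 0], "spin": 0.12}
    - {"hand": 1, "translation": [0, 0, 0], "spin": 0.12}
    - {"hand": 1, "translation": [0, 0, 0], "spin": 0.12}
    - {"hand": 1, "translation": [0, 0, 0], "spin": 0.12}
    - {"hand": 1, "translation": [0, 0, 0], "spin": 0.12}
    - {"hand": 1, "translation": [0, 0, 0], "spin": 0.12}
    - {"hand": 1, "translation": [0, 0, 0], "spin": 0.12}
    - {"hand": 1, "translation": [0, 0, 0], "spin": 0.12}
    - {"hand": 1, "translation": [0, 0, 0], "spin": 0.12}
    - {"hand": 1, "translation": [0, 0, 0], "spin": 0}

```text
t: 25.1
eef_pos: [0.6894, 0.0833, 0.1046]
tcp_rot: [-180.0, 0.1, 109.6]
wrist_force: [-2.2, 0.0, 6.3]
width: 0.179
gripper_force: 61.3
```

Request:
arm_command:
  targets:
    - {"hand": 1, "translation": [0, 0, 0], "spin": 0.12}
    - {"hand": 1, "translation": [0, 0, 0], "spin": 0.12}
    - {"hand": 1, "translation": [0, 0, 0], "spin": 0.12}
    - {"hand": 1, "translation": [0, 0, 0], "spin": 0.12}
    - {"hand": 1, "translation": [0, 0, 0], "spin": 0.12}
    - {"hand": 1, "translation": [0, 0, 0], "spin": 0.12}
    - {"hand": 1, "translation": [0, 0, 0], "spin": 0.12}
    - {"hand": 1, "translation": [0, 0, 0], "spin": 0.08}
    - {"hand": 1, "translation": [0, 0, 0], "spin": 0.06}
    - {"hand": 1, "translation": [0, 0, 0], "spin": 0}

```text
t: 26.35
eef_pos: [0.6887, 0.0834, 0.1046]
tcp_rot: [-179.9, 0.1, 53.4]
wrist_force: [-4.5, 0.1, 7.5]
width: 0.178
gripper_force: 61.6
```

```bash
python3 -c "
from plant import monitor
s=monitor.sense();print(s['tcp_rot'],s['ft_torque'],s['wrist_force'])"
```

```text
[-1.79933382e+02  1.02304462e-01  5.34457604e+01] [-0.09525282  1.00748326 -0.17027437] [-4.54827868  0.13882537  7.48801419]
```

Request:
arm_command:
  targets:
    - {"hand": 0, "translation": [0, 0, 0], "spin": 0}
    - {"hand": 0, "translation": [0, 0, 0], "spin": 0}
    - {"hand": 0, "translation": [0, 0, 0], "spin": 0}
    - {"hand": 0, "translation": [0, 0, 0], "spin": 0}
    - {"hand": 0, "translation": [0, 0, -2], "spin": 0}
    - {"hand": 0, "translation": [0, 0, -4], "spin": 0}
    - {"hand": 0, "translation": [0, 0, -4], "spin": 0}
    - {"hand": 0, "translation": [-4, 0, -2], "spin": 0}
    - {"hand": 0, "translation": [-4, 2, 0], "spin": 0}
    - {"hand": 0, "translation": [-4, 2, 0], "spin": 0}
    - {"hand": 0, "translation": [-4, 2, 0], "spin": 0}
    - {"hand": 0, "translation": [-4, 2, 0], "spin": 0}
    - {"hand": 0, "translation": [-4, 2, 0], "spin": 0}
    - {"hand": 0, "translation": [0, 0, 0], "spin": 0}

```text
t: 28.1
eef_pos: [0.6262, -0.1747, 0.2253]
tcp_rot: [179.8, 0.1, 53.1]
wrist_force: [0.8, 0.0, -0.9]
width: 0.497
gripper_force: 0.0
```

```bash
python3 - <<'E'
from plant import eyes,monitor
import cv2,numpy as np,pickle
c={n:eyes.read_camera(n) for n in("top","scene")};pickle.dump(c,open("c3.pkl","wb"));T=c["top"]["pixels"];S=c["scene"]["pixels"]
f=lambda im,x,y,w,h:cv2.resize(im[y:y+h,x:x+w,::-1],(400,400),interpolation=cv2.INTER_CUBIC)
cv2.imwrite("pics/g5.png",np.hstack([f(T,200,80,100,100),f(S,355,210,70,70)])); print(monitor.sense()["eef_pos"])
E
```

```text
[ 0.6274653  -0.16892292  0.22506989]
```

View pics/g5.png

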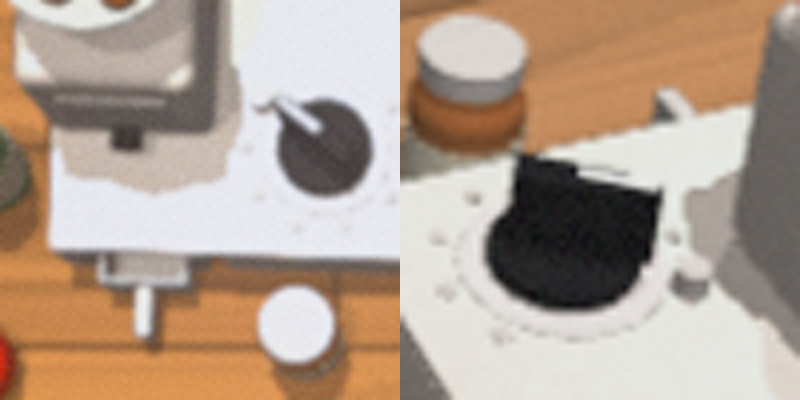

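The nose stripe, (320,130) to (277,97), now points at the peg. The tray and jar are unchanged. One numeric check, then hand in.

```bash
python3 - <<'E'
import pickle
from h import *
from plant import order,monitor
c=pickle.load(open("c3.pkl","rb"));T=c["top"]
t=lambda x,y:(200+x/4,80+y/4)
hsv=cv2.cvtColor(T["pixels"],cv2.COLOR_RGB2HSV)
p=plane(T,[t(320,130),t(277,97)],.121); v=p[1]-p[0]; a=np.arctan2(v[1],v[0])
pk=np.array([.7203,.1275])-[.689,.084]; b=np.arctan2(pk[1],pk[0]); y=56*np.sin(b-a)
print(np.degrees([a,b]),"side mm",y)
s=monitor.sense(); print(s["wrist_force"],s["t"])
if abs(y)<6: print(order.hand_in())
E
```

```text
[52.56203417 54.26346564] side mm 1.6627081472503873
[ 0.07147333  0.56553423 -0.19818154] 28.2
the job is handed in; nothing more can be done
None
```

I handed the job in at 28 s: the steel tray sits fully home in the mill's bay with its handle out, and the released selector's nose points at the tall peg, about 2 mm off sideways by my measurement. The judge's verdict was not shown.

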